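Bring a log-splitter engine just past compression and lock its crankshaft

ROBOT

A 6-joint arm with a two-finger parallel gripper is mounted at the origin on the work surface. World frame = base frame: x ahead of the robot, y to its left, z up, the work surface at z = 0. Lengths are in m, angles in rad, forces in N, time in s.
With the tool pointing down it reaches from about 0.275 to 0.725 m from the base axis. Payload 5.6 kg.
Tool frame: the origin (TCP) lies at the very end of the fingers, on their centre line; the grasp point (between the pads) lies arm.tcp_to_grasp behind it (arm.tcp_to_grasp is the distance from the TCP to the grasp point, in m); z points along the fingers, y is the direction in which the jaws open and shut (so a half turn about z gives the same grasp; the last joint's range is limited). The gripper opens to 85 mm and grips with 20 to 120 N. Pads are 22 mm wide; open, the fingers measure 114 mm over their backs; the gripper's body (76 mm by 85 mm) begins 54 mm behind the grasp point. The pads swing forward as they close: fully open they stand 13 mm farther back than shut.
Start: joints at [-1.005, 0.255, 0.108, 0, -1.424, -0.285], TCP at [0.152, -0.528, 0.231] pointing down, gripper open.
Joint ranges: [-2.95, 2.95], [-1.21, 1.97], [-1.09, 1.5], [-2.87, 1.71], [-2.94, -0.07], [-3.05, 3.05]. Speed limits (rad/s): [2.57, 2.57, 3.14, 3.14, 3.14, 3.14].

INTERFACE

Orientations are given as a unit quaternion [x, y, z, w].
In Python, from cell import arm gives the robot as it stands.
- The arm moves only by the tool drive_tool, never from a script. Its argument "targets" is a list of rows, each a list of 7 numbers: the turn, a rotation vector about the tool's x, y, z scaled (see below), then the shift along the tool's x, y, z scaled (see below), then the gripper command: -1 is shut, 1 is fully open, values between are in proportion. In form: [[ax, ay, az, tx, ty, tz, gripper], ...]. A call has 1 to 10 rows; each row shifts and turns the commanded pose from where the row before left it, along the tool's axes as they then stand; what a row does not reach is not made up. The controller multiplies each number of a shift by 0.025 m and each number of a turn by 0.12 rad. A row lasts 1/12 s, in which the tool goes at most 41.7 mm and 7.16 degrees, less where a joint would pass 70% of its speed; a pose out of reach is approached as far as the arm can. A call with a number of a shift or a turn outside -1 to 1 is refused whole. A call with a gripper value outside its range is refused whole. The fingers move at their own pace and stop on an object; the grip force is fixed at half the most. Time passes only in rows, so rows that do not move let the fingers close. It gives the time, the measured TCP pose, the force and the opening at its end, in the units of the state.
- arm.sense(): the state, without advancing time (a new reading comes with each control period).
- arm.read_camera(name): name is "scene" or "side" or "wrist"; returns a dict with "frame" (480x640x3 uint8, red, green, blue), "depth" (480x640 float32, m along the optical axis (not along the pixel's ray), 0 where there is no reading), "intrinsics" (3x3 intrinsics, pixels), "pose" (4x4, takes a point from camera to world coordinates). Camera axes: x right, y up, looking along -z (the intrinsics and any distortion apply to the point x, -y, -z); pixel columns grow to the right and rows downward; lengths in m; the calibration is good to about 2 mm. A picture is of the moment at which its call begins.
- arm.close_job(): hands the job in, once; it reports no verdict.
The state is a dict: "time": time; "q": joint angles; "qvel": joint speeds; "joint_torque": joint torques, N m; "eef_pos": TCP position; "tcp_rot": TCP orientation; "contact_force": force on the tool from outside, world axes, zero at the start; "moment": the same for the moment, N m; "gripper_width": opening from 0.0 (shut) to 1.0 (fully open).
Only numpy, scipy, OpenCV 4.12 (cv2) and the standard library are available. Lean on these libraries where they do the work, as an engineer would, in place of code of your own. Each camera call takes 0.05 s, during which the arm holds its last target.

TASK

Turn the engine's flywheel clockwise (seen from above) by its crank handle until you feel the compression resistance build up and give way, and stop just past that peak. Let go, then push the locking plunger on the engine's deck all the way down so that it locks the crankshaft there. Leave the other things on the bench and on the engine where they are.

Things in the scene. Friction and masses are not known exactly. Their poses are not given: they have to be found in the camera images.
- engine: fixed vertical-shaft engine with its fan housing off. Origin on the bench right below the flywheel axis, z up; x points to the finned cylinder, which reaches 300 mm out along +x. Square aluminium crankcase 280 by 280 mm, its flat top (the deck) 130 mm above the bench; nothing fixed on it is higher than 180 mm except the flywheel's crank handle and the plunger; a black silencer sticks out 225 mm on -y
- flywheel: steel flywheel, a horizontal disc 170 mm across, top 170 mm above the bench, on the engine's vertical axis; origin on the axis at bench height. A flat arm 7 mm high on top carries the crank handle; a hub nut 12 mm high stands in the middle. It turns clockwise with light drag (2 N at the handle, 6 N at 1 rad/s) and weighs 1 to 2 kg. Its start angle tells nothing about where the peak is
- hub (a point): centre of the flywheel's upper face. The compression peak lies hidden 0.85 to 2.9 rad clockwise of the start. Resistance begins 0.75 rad before it, climbs to 14 to 20 N at the handle, flips within 0.1 rad, pulls forward with 2 to 8 N until 0.3 rad past the peak; then the wheel turns lightly and stays where left. Stops block it 0.3 to 2.3 rad back from the start and 1.6 rad past the peak
- handle (a point): middle of the crank handle's wooden sleeve: an upright round grip 24 mm across, from 179 to 223 mm above the bench, its middle at 201 mm, 65 mm from the flywheel axis. The sleeve spins freely on its pin, so the hand need not turn with the wheel. This point circles with the wheel
- plunger (a joint): travel of the locking plunger in m: 0 fully up, 0.014 fully down. It slides straight down with about 3 N of drag and stays where it is left. If the crankshaft is not just past the compression peak (0.03 to 0.45 rad past it, best 0.25) the plunger meets solid metal after 4 mm and goes no further
- plunger_top (a point): centre of the top of the plunger's flat round knob, 28 mm across and 10 mm thick, 172 mm above the bench when up and 158 mm when down; it stands on the deck 125 mm from the flywheel axis, 126 degrees anticlockwise of the engine's x axis, over a steel guide tube
- dish: small steel bowl 48 mm across and 16 mm high on a front corner of the engine's deck; origin under its centre
- socket: steel spark-plug socket, a tube 24 mm across and 50 mm tall, upright on a rear corner of the engine's deck; origin under its centre
- wrench: steel spanner about 180 mm long lying on the bench; origin near its middle
- oil_bottle: grey bottle 66 mm across, 170 mm tall, standing on the bench; origin under its centre
- screwdriver: screwdriver about 200 mm long lying on the bench; origin near its middle
- log: short upright log 100 mm across and 90 mm tall; origin under its centre

How it is judged:
At the end, for the whole second after the job is handed in: the plunger is at least 11 mm down (it can get there only with the crankshaft about 0.03 to 0.45 rad past the peak) and the flywheel is at rest (under 0.1 rad/s) (value of joint plunger above 0.011 m and angular speed of flywheel below 0.1 rad/s); the robot touches nothing.
It fails at once if another thing on the bench or the engine was moved by more than 50 mm (distance of any of dish, socket, wrench, oil_bottle, screwdriver, log from where it was at the start of the episode above 0.05 m).
It also fails if it takes over 64 s, if anything falls off the work surface, if the arm or the gripper's body presses on something with over 40 N, if the wrist force passes 120 N, or if a joint passes its speed limit or range.

## Working session

There is one attempt and no reset: what is moved stays moved. The work goes in short steps, Python scripts to look and compute and a tool call to move; the robot and the scene stay as the last step left them, time stands still between calls to the robot, and variables do not carry over. Pictures are saved under pics/ and viewed, and the job is handed in when it is done.

Besides the shell and the picture viewer there is one more tool, called after "Request:" as name([rows], argument=value, ...), one row to a line, values as JSON. drive_tool: Moves the arm, as the interface text tells. Shifts and turns lie within -1 to 1; 1 stands for 0.025 m of shift or 0.12 rad of turn. Its arguments: {"type":"object","properties":{"targets":{"type":"array","items":{"type":"array","items":{"type":"number","minimum":-1,"maximum":1}}}},"required":["targets"]}

```bash
ls; mkdir -p pics
python3 - <<'E'
from cell import arm
import cv2,numpy as np
print(arm.sense(), arm.tcp_to_grasp)
for n in ["scene","side","wrist"]:
    c=arm.read_camera(n); np.savez(f"{n}0.npz",**c)
    cv2.imwrite(f"pics/{n}0.png",c["frame"][:,:,::-1]); print(n,c["intrinsics"].tolist(),np.round(c["pose"],3).tolist())
E
```

```text
pics
{'time': 0.0, 'q': array([-1.00537803e+00,  2.55751866e-01,  1.06963729e-01, -4.61264571e-04,
       -1.42390677e+00, -2.84591159e-01]), 'qvel': array([ 0.00038172, -0.00040048,  0.00097812, -0.00068025, -0.00030487,
       -0.00094204]), 'joint_torque': array([-7.55296310e-05, -3.86633384e+01,  2.37941301e+01,  5.36533087e+00,
       -5.87887262e-03,  5.78546150e-06]), 'eef_pos': array([ 0.15233247, -0.52794929,  0.23037914]), 'tcp_rot': array([-1.39918921e-01,  9.90162483e-01,  9.58897357e-04, -1.83594075e-04]), 'contact_force': array([ 0.24860118,  0.56023635, -0.67362934]), 'moment': array([ 0.00187887, -0.00069   , -0.03552749]), 'gripper_width': 0.9945498172485393} 0.0187
scene [[461.212526311033, 0.0, 321.99906183924327], [0.0, 461.212526311033, 243.79413610039938], [0.0, 0.0, 1.0]] [[-0.251, -0.732, 0.634, 1.158], [0.968, -0.178, 0.178, 0.235], [-0.018, 0.658, 0.753, 0.895], [0.0, 0.0, 0.0, 1.0]]
side [[466.3620731913061, 0.0, 319.82321844333535], [0.0, 466.3620731913061, 244.6080811922215], [0.0, 0.0, 1.0]] [[0.935, -0.279, 0.216, 0.811], [0.353, 0.76, -0.545, -0.593], [-0.012, 0.587, 0.81, 1.139], [0.0, 0.0, 0.0, 1.0]]
wrist [[419.68921645378776, 0.0, 322.08327123309743], [0.0, 419.68921645378776, 239.0690392503866], [0.0, 0.0, 1.0]] [[-0.277, -0.929, -0.248, 0.091], [0.961, -0.267, -0.073, -0.546], [0.001, -0.258, 0.966, 0.373], [0.0, 0.0, 0.0, 1.0]]
```

View pics/scene0.png

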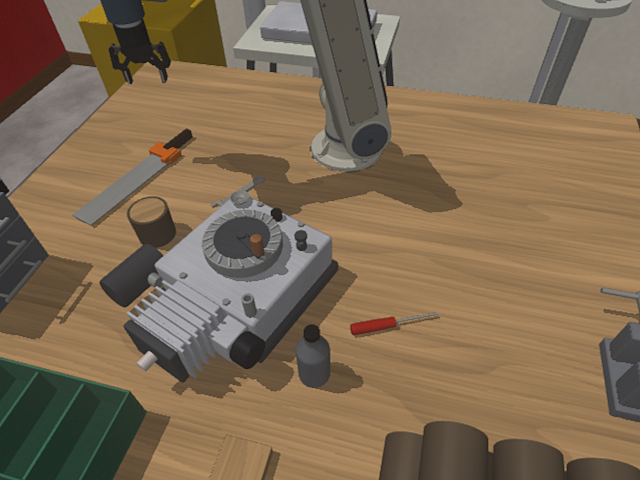

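View pics/side0.png

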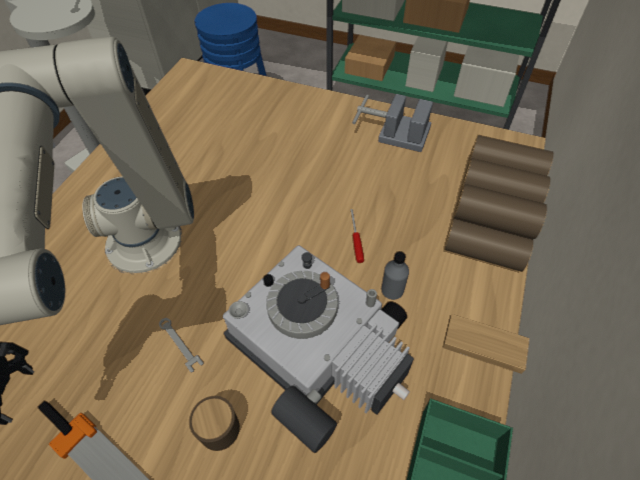

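Run:
```python
import cv2
a=cv2.imread("pics/scene0.png")[170:390,90:350]; b=cv2.imread("pics/side0.png")[230:450,210:430]
cv2.imwrite("pics/a.png",cv2.resize(a,None,fx=3,fy=2.7,interpolation=cv2.INTER_CUBIC)[:600,:800])
cv2.imwrite("pics/b.png",cv2.resize(b,(600,600),interpolation=cv2.INTER_CUBIC))
```

```text
(no output)
```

View pics/a.png

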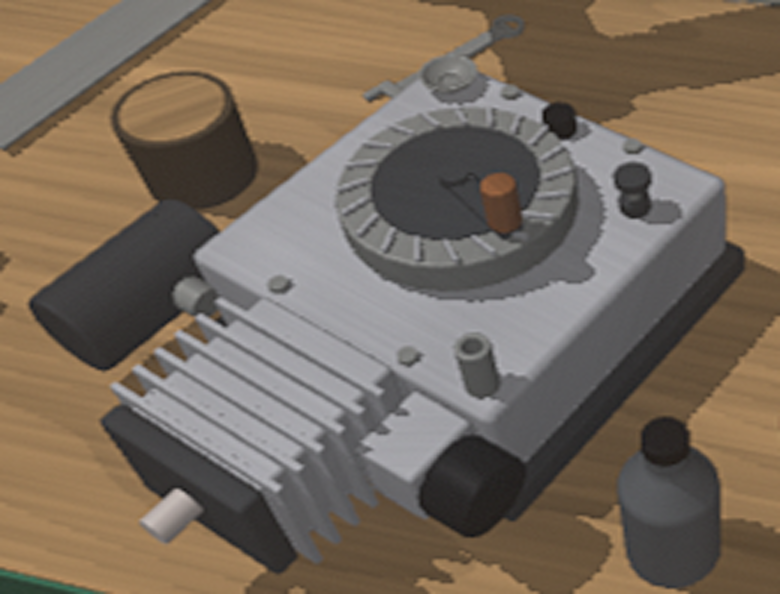

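View pics/b.png

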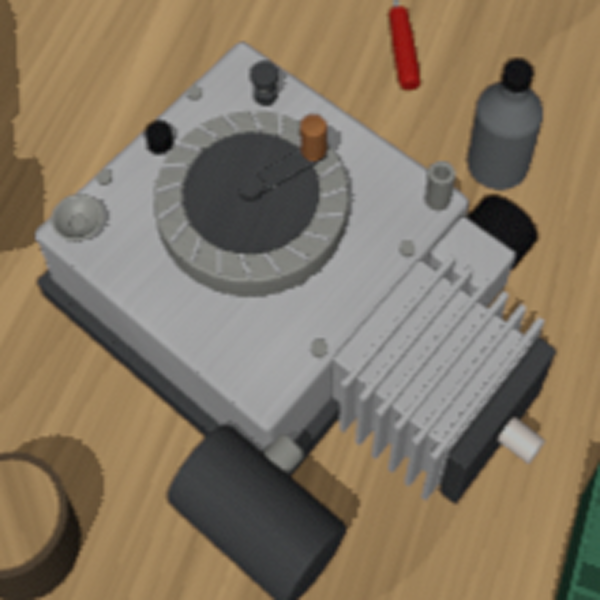

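```bash
cat > h.py <<'E'
import numpy as np,cv2
def ray(c,u,v,z):
    K=c["intrinsics"];T=c["pose"]
    d=T[:3,:3]@np.array([(u-K[0,2])/K[0,0],-(v-K[1,2])/K[1,1],-1]);o=T[:3,3]
    return o+d*(z-o[2])/d[2]
def cloud(c):
    K=c["intrinsics"];T=c["pose"];D=c["depth"]
    v,u=np.mgrid[:480,:640]
    p=np.stack([(u-K[0,2])/K[0,0]*D,-(v-K[1,2])/K[1,1]*D,-D],-1)
    return p@T[:3,:3].T+T[:3,3]
E
python3 - <<'E'
from h import *
S={n:dict(np.load(f"{n}0.npz")) for n in["scene","side"]}
px={"scene":{"knob":(301,234.8,.172),"handle":(256,236.5,.223),"dish":(239.5,197,.14),"sock":(249,297,.18)},"side":{"knob":(307.2,255.5,.172),"handle":(324.8,275,.223),"dish":(239,309,.14),"sock":(372,292,.18)}}
for n,c in S.items():
    for k,(u,v,z) in px[n].items(): print(n,k,ray(c,u,v,z).round(4))
    P=cloud(c);m=c["depth"]>0
    box=m&(P[...,0]>.25)&(P[...,0]<.8)&(abs(P[...,1])<.5)
    # ring top
    r=box&(abs(P[...,2]-.170)<.006)
    r=r.astype(np.uint8); nn,l,st,ce=cv2.connectedComponentsWithStats(r)
    i=1+np.argmax(st[1:,4]); q=P[l==i]; print(n,"ring",st[i],q.mean(0).round(4))
    (cx,cy),rad=cv2.minEnclosingCircle(q[:,:2].astype(np.float32)); print("circle",cx,cy,rad)
    # deck
    d=box&(abs(P[...,2]-.130)<.005); q=P[d]; rr=cv2.minAreaRect(q[:,:2].astype(np.float32)); print("deck",rr)
    h=box&(P[...,2]>.205)&(P[...,2]<.235); q=P[h]
    hsv=cv2.cvtColor(c["frame"],cv2.COLOR_RGB2HSV)
    hh=box&(P[...,2]>.216)&(P[...,2]<.23); q=P[hh]; print("handletop",len(q),q.mean(0).round(4))
E
```

```text
scene knob [0.5355 0.0146 0.172 ]
scene handle [ 0.6047 -0.0547  0.223 ]
scene dish [ 0.4251 -0.1729  0.14  ]
scene sock [ 0.717  -0.0336  0.18  ]
scene ring [ 201  208   81   63 3314] [ 0.5769 -0.1079  0.1719]
circle 0.5703816413879395 -0.10852490365505219 0.08630727976560593
deck ((0.6392657160758972, -0.09086856245994568), (0.47314032912254333, 0.39876794815063477), 70.08014678955078)
handletop 107 [ 0.6107 -0.0541  0.2228]
side knob [0.5344 0.0158 0.172 ]
side handle [ 0.6074 -0.0532  0.223 ]
side dish [ 0.4285 -0.1665  0.14  ]
side sock [ 0.7189 -0.0337  0.18  ]
side ring [ 266  270   72   65 3200] [ 0.5687 -0.1152  0.1714]
circle 0.5680625438690186 -0.10734366625547409 0.08503957837820053
deck ((0.5973738431930542, -0.14827033877372742), (0.41409605741500854, 0.46450385451316833), 8.043563842773438)
handletop 78 [ 0.6073 -0.0562  0.2227]
```

Request:
drive_tool([
  [0, 0, 0, -0.3, 0.2, -1, 1],
  [0, 0, 0, -0.5, 0.3, -1, 1],
  [0, 0, 0, -1, 0.58, -0.8, 1],
  [0, 0, 0, -1, 0.58, 0, 1],
  [0, 0, 0, -1, 0.58, 0, 1],
  [0, 0, 0, -1, 0.58, 0, 1],
  [0, 0, 0, -1, 0.58, 0, 1],
  [0, 0, 0, -1, 0.58, 0, 1],
  [0, 0, 0, -1, 0.58, 0, 1],
  [0, 0, 0, -1, 0.58, 0, 1],
])

```text
time: 0.98
eef_pos: [0.3288, -0.3427, 0.3011]
tcp_rot: [-0.14, 0.99, 0.0, -0.0]
contact_force: [0.7, -0.0, -0.4]
gripper_width: 0.996
```

Request:
drive_tool([
  [0, 0, 0, -1, 0.58, 0, 1],
  [0, 0, 0, -1, 0.58, 0, 1],
  [0, 0, 0, -1, 0.58, 0, 1],
  [0, 0, 0, -1, 0.58, 0, 1],
  [0, 0, 0, -1, 0.58, 0, 1],
  [0, 0, 0, -1, 0.58, 0, 1],
  [0, 0, 0, -1, 0.58, 0, 1],
  [0, 0, 0, -1, 0.58, 0, 1],
  [0, 0, -1, 0, 0, 0, 1],
  [0, 0, -1, 0, 0, 0, 1],
])

```text
time: 1.82
eef_pos: [0.489, -0.1757, 0.3003]
tcp_rot: [-0.261, 0.965, 0.0, -0.001]
contact_force: [-0.5, -0.6, -0.6]
gripper_width: 0.999
```

Request:
drive_tool([
  [0, 0, -1, 0, 0, 0, 1],
  [0, 0, -1, 0, 0, 0, 1],
  [0, 0, -1, 0, 0, 0, 1],
  [0, 0, -1, 0, 0, 0, 1],
  [0, 0, -1, 0, 0, 0, 1],
  [0, 0, -1, 0, 0, 0, 1],
  [0, 0, -1, 0, 0, 0, 1],
  [0, 0, -1, 0, 0, 0, 1],
  [0, 0, -1, 0, 0, 0, 1],
  [0, 0, -1, 0, 0, 0, 1],
])

```text
time: 2.65
eef_pos: [0.4881, -0.177, 0.3009]
tcp_rot: [0.76, -0.65, -0.0, 0.0]
contact_force: [-0.2, 0.1, 0.5]
gripper_width: 1.002
```

```bash
cat >> h.py <<'E'
from scipy.spatial.transform import Rotation as R
def todo(s,xy,psi,z=None):
    M=R.from_quat(s["tcp_rot"]).as_matrix(); y=M[:,1]
    now=np.degrees(np.arctan2(y[1],y[0]))
    d=np.array([xy[0],xy[1],s["eef_pos"][2] if z is None else z])-s["eef_pos"]
    print("psi",now,"turn az(0.12)",-np.radians((psi-now+180)%360-180)/.12,"shift units",(M.T@d/.025).round(3),"tilt",M[2].round(4))
E
python3 - <<'E'
from cell import arm
from h import *
s=arm.sense(); print(s["q"].round(3),s["eef_pos"]); todo(s,(.607,-.0545),-36)
E
```

```text
[-0.046  0.184  0.191 -0.    -1.579  0.202] [ 0.48807594 -0.17702255  0.30093263]
psi -171.06355863622375 turn az(0.12) -19.644198313854393 shift units [-4.102e+00 -5.461e+00 -2.000e-03] tilt [-4.e-04  7.e-04 -1.e+00]
```

Request:
drive_tool([
  [0, 0, 0, -0.68, -0.91, 0, 1],
  [0, 0, 0, -0.68, -0.91, 0, 1],
  [0, 0, 0, -0.68, -0.91, 0, 1],
  [0, 0, 0, -0.68, -0.91, 0, 1],
  [0, 0, 0, -0.68, -0.91, 0, 1],
  [0, 0, 0, -0.7, -0.91, 0, 1],
  [0, 0, -1, 0, 0, 0, 1],
  [0, 0, -1, 0, 0, 0, 1],
  [0, 0, -1, 0, 0, 0, 1],
  [0, 0, -1, 0, 0, 0, 1],
])

```text
time: 3.48
eef_pos: [0.6079, -0.0551, 0.3006]
tcp_rot: [0.893, -0.45, -0.001, 0.0]
contact_force: [-0.3, -1.0, -0.1]
gripper_width: 1.001
```

Request:
drive_tool([
  [0, 0, -1, 0, 0, 0, 1],
  [0, 0, -1, 0, 0, 0, 1],
  [0, 0, -1, 0, 0, 0, 1],
  [0, 0, -1, 0, 0, 0, 1],
  [0, 0, -1, 0, 0, 0, 1],
  [0, 0, -1, 0, 0, 0, 1],
  [0, 0, -1, 0, 0, 0, 1],
  [0, 0, -1, 0, 0, 0, 1],
  [0, 0, -1, 0, 0, 0, 1],
  [0, 0, -1, 0, 0, 0, 1],
])

```text
time: 4.32
eef_pos: [0.6078, -0.0553, 0.3008]
tcp_rot: [0.991, 0.132, -0.0, -0.0]
contact_force: [-0.3, -0.0, -0.1]
gripper_width: 0.997
```

Request:
drive_tool([
  [0, 0, -1, 0, 0, 0, 1],
  [0, 0, -1, 0, 0, 0, 1],
  [0, 0, -1, 0, 0, 0, 1],
  [0, 0, -1, 0, 0, 0, 1],
  [0, 0, -1, 0, 0, 0, 1],
  [0, 0, -0.6, 0, 0, 0, 1],
  [0, 0, 0, 0, 0, 0, 1],
])

```text
time: 4.9
eef_pos: [0.6078, -0.0553, 0.3008]
tcp_rot: [0.893, 0.45, -0.0, -0.0]
contact_force: [0.3, -0.2, 0.0]
gripper_width: 0.999
```

Run:
```python
from cell import arm
from h import *
s=arm.sense(); print(s["q"].round(3),s["eef_pos"]); todo(s,(.607,-.0545),-36,.187)
c=arm.read_camera("wrist"); cv2.imwrite("pics/w1.png",c["frame"][:,:,::-1]); np.savez("w1.npz",**c)
P=cloud(c); m=(c["depth"]>0)&(abs(P[...,2]-.223)<.005)&(np.hypot(P[...,0]-.607,P[...,1]+.0545)<.04)
q=P[m]; print(len(q),q.mean(0),(q.min(0)+q.max(0))/2, q.max(0)-q.min(0))
```

```text
[ 0.165  0.376  0.452 -0.    -1.648  2.34 ] [ 0.60775753 -0.05533798  0.30082523]
psi -36.50067579177838 turn az(0.12) -0.07282034209635199 shift units [ 0.011 -0.041  4.553] tilt [-5.e-04 -8.e-04 -1.e+00]
1380 [ 0.60889243 -0.05276779  0.22272001] [ 0.60852467 -0.05336899  0.22156206] [0.023261   0.02358706 0.00677186]
```

View pics/w1.png

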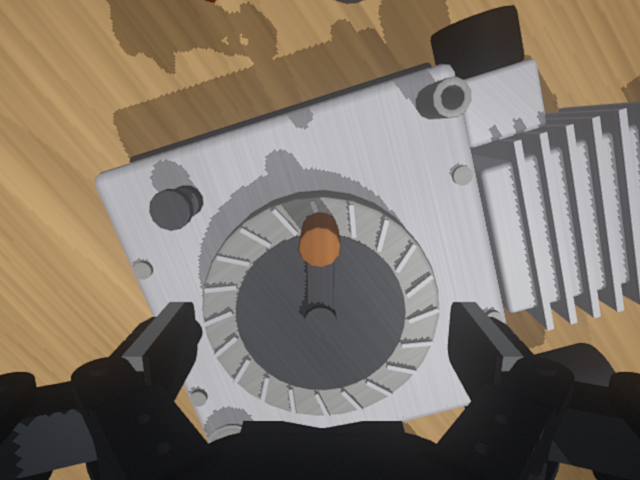

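Run:
```python
from h import *
c=dict(np.load("w1.npz")); P=cloud(c)
m=(c["depth"]>0)&(abs(P[...,2]-.1715)<.005)&(np.hypot(P[...,0]-.569,P[...,1]+.108)<.1)
q=P[m]; print(len(q),cv2.minEnclosingCircle(q[:,:2].astype(np.float32)))
m=(c["depth"]>0)&(abs(P[...,2]-.172)<.004)&(np.hypot(P[...,0]-.535,P[...,1]-.015)<.03)
q=P[m]; print(len(q),q.mean(0),cv2.minEnclosingCircle(q[:,:2].astype(np.float32)))
```

```text
37135 ((0.5697348713874817, -0.10576941817998886), 0.08490126579999924)
1374 [0.53559169 0.01376696 0.17190929] ((0.5346400737762451, 0.013634325936436653), 0.014114047400653362)
```

Request:
drive_tool([
  [0, 0, 0, -0.05, 0, 0.8, 1],
  [0, 0, 0, 0, 0, 0.8, 1],
  [0, 0, 0, 0, 0, 0.8, 1],
  [0, 0, 0, 0, 0, 0.8, 1],
  [0, 0, 0, 0, 0, 0.8, 1],
  [0, 0, 0, 0, 0, 0.5, 1],
  [0, 0, 0, 0, 0, 0, 1],
])

```text
time: 5.53
eef_pos: [0.6052, -0.0562, 0.1852]
tcp_rot: [0.894, 0.448, -0.003, -0.002]
contact_force: [-0.3, -0.1, -0.6]
gripper_width: 1.001
```

Request:
drive_tool([
  [0, 0, 0, 0.12, 0, 0, 1],
  [0, 0, 0, 0, 0, 0, 0],
  [0, 0, 0, 0, 0, 0, -1],
  [0, 0, 0, 0, 0, 0, -1],
  [0, 0, 0, 0, 0, 0, -1],
  [0, 0, 0, 0, 0, 0, -1],
  [0, 0, 0, 0, 0, 0, -1],
  [0, 0, 0, 0, 0, 0, -1],
])

```text
time: 6.2
eef_pos: [0.609, -0.0539, 0.1896]
tcp_rot: [0.894, 0.449, 0.0, 0.0]
contact_force: [-1.6, 0.9, 3.9]
gripper_width: 0.264
```

```bash
cat >> h.py <<'E'
H=np.array([.5695,-.107])
def wheel():
    from cell import arm
    s=arm.sense(); d=s["eef_pos"][:2]-H; a=np.arctan2(d[1],d[0]); t=np.array([np.sin(a),-np.cos(a)]); r=d/np.hypot(*d)
    f=s["contact_force"]; print("t %.2f r %.4f ang %.3f z %.4f Ft %.1f Fr %.1f Fz %.1f g %.3f"%(s["time"],np.hypot(*d),a,s["eef_pos"][2],f[:2]@t,f[:2]@r,f[2],s["gripper_width"]),"j6 %.2f"%s["q"][5])
E
python3 -c "
from h import *;wheel()"
```

```text
t 6.20 r 0.0662 ang 0.931 z 0.1896 Ft -1.8 Fr -0.2 Fz 3.9 g 0.264 j6 2.34
```

Request:
drive_tool([
  [0, 0, 0.5, 0, 0.156, 0, -1],
  [0, 0, 0.5, 0, 0.156, 0, -1],
  [0, 0, 0.5, 0, 0.156, 0, -1],
  [0, 0, 0.5, 0, 0.156, 0, -1],
  [0, 0, 0.5, 0, 0.156, 0, -1],
])

```text
time: 6.62
eef_pos: [0.6221, -0.0674, 0.1896]
tcp_rot: [0.951, 0.309, -0.001, -0.0]
contact_force: [-5.4, 2.4, 6.3]
gripper_width: 0.263
```

```bash
python3 -c "
from h import *;wheel()"
```

```text
t 6.62 r 0.0659 ang 0.646 z 0.1896 Ft -5.2 Fr -2.9 Fz 6.3 g 0.263 j6 2.06
```

Request:
drive_tool([
  [0, 0, 0.5, 0, 0.156, 0, -1],
  [0, 0, 0.5, 0, 0.156, 0, -1],
  [0, 0, 0.5, 0, 0.156, 0, -1],
  [0, 0, 0.5, 0, 0.156, 0, -1],
  [0, 0, 0.5, 0, 0.156, 0, -1],
])

```text
time: 7.03
eef_pos: [0.631, -0.0844, 0.1895]
tcp_rot: [0.987, 0.163, -0.001, -0.0]
contact_force: [-8.5, 2.3, 7.6]
gripper_width: 0.262
```

```bash
python3 -c "
from h import *;wheel()"
```

```text
t 7.03 r 0.0655 ang 0.352 z 0.1895 Ft -5.1 Fr -7.2 Fz 7.6 g 0.262 j6 1.79
```

Request:
drive_tool([
  [0, 0, 0.5, -0.03, 0.156, 0, -1],
  [0, 0, 0.5, -0.03, 0.156, 0, -1],
  [0, 0, 0.5, 0, 0.156, 0, -1],
  [0, 0, 0.5, 0, 0.156, 0, -1],
  [0, 0, 0.5, 0, 0.156, 0, -1],
])

```text
time: 7.45
eef_pos: [0.6344, -0.103, 0.1895]
tcp_rot: [1.0, 0.014, -0.0, -0.001]
contact_force: [-6.0, 4.9, 5.8]
gripper_width: 0.266
```

```bash
python3 -c "
from h import *;wheel()"
```

```text
t 7.45 r 0.0650 ang 0.061 z 0.1895 Ft -5.3 Fr -5.7 Fz 5.8 g 0.266 j6 1.52
```

Request:
drive_tool([
  [0, 0, 0.5, -0.03, 0.156, 0, -1],
  [0, 0, 0.5, -0.03, 0.156, 0, -1],
  [0, 0, 0.5, 0, 0.156, 0, -1],
  [0, 0, 0.5, 0, 0.156, 0, -1],
  [0, 0, 0.5, 0, 0.156, 0, -1],
])

```text
time: 7.87
eef_pos: [0.6323, -0.1219, 0.1896]
tcp_rot: [0.991, -0.135, 0.001, -0.001]
contact_force: [-1.4, 5.5, 5.4]
gripper_width: 0.264
```

```bash
python3 -c "
from h import *;wheel()"
```

```text
t 7.87 r 0.0645 ang -0.233 z 0.1896 Ft -5.0 Fr -2.6 Fz 5.4 g 0.264 j6 1.25
```

Request:
drive_tool([
  [0, 0, 0.5, 0, 0.156, 0, -1],
  [0, 0, 0.5, 0, 0.156, 0, -1],
  [0, 0, 0.5, 0, 0.156, 0, -1],
  [0, 0, 0.5, 0, 0.156, 0, -1],
])

```text
time: 8.2
eef_pos: [0.6268, -0.1362, 0.1896]
tcp_rot: [0.968, -0.253, 0.0, -0.001]
contact_force: [-2.3, 8.0, 6.3]
gripper_width: 0.259
```

```bash
python3 -c "
from h import *;wheel()"
```

```text
t 8.20 r 0.0643 ang -0.472 z 0.1896 Ft -6.1 Fr -5.7 Fz 6.3 g 0.259 j6 1.03
```

Request:
drive_tool([
  [0, 0, 0.5, 0, 0.156, 0, -1],
  [0, 0, 0.5, 0, 0.156, 0, -1],
  [0, 0, 0.5, 0, 0.156, 0, -1],
])

```text
time: 8.45
eef_pos: [0.6218, -0.1441, 0.1896]
tcp_rot: [0.941, -0.338, 0.001, -0.003]
contact_force: [3.3, 15.0, 4.5]
gripper_width: 0.261
```

```bash
python3 -c "
from h import *;wheel()"
```

```text
t 8.45 r 0.0642 ang -0.617 z 0.1896 Ft -14.1 Fr -6.0 Fz 4.5 g 0.261 j6 0.87
```

Request:
drive_tool([
  [0, 0, 0.5, 0, 0.156, 0, -1],
  [0, 0, 0.5, 0, 0.156, 0, -1],
  [0, 0, 0.5, 0, 0.156, 0, -1],
])

```text
time: 8.7
eef_pos: [0.6164, -0.1506, 0.1896]
tcp_rot: [0.907, -0.421, 0.003, -0.006]
contact_force: [10.4, 18.9, 2.7]
gripper_width: 0.26
```

```bash
python3 -c "
from h import *;wheel()"
```

```text
t 8.70 r 0.0640 ang -0.749 z 0.1896 Ft -20.9 Fr -5.3 Fz 2.7 g 0.260 j6 0.70
```

Request:
drive_tool([
  [0, 0, 0.5, -0.02, 0.156, 0, -1],
  [0, 0, 0.5, -0.02, 0.156, 0, -1],
])

```text
time: 8.87
eef_pos: [0.6119, -0.1547, 0.1897]
tcp_rot: [0.88, -0.474, 0.005, -0.007]
contact_force: [19.2, 15.8, -2.2]
gripper_width: 0.26
```

```bash
python3 -c "
from h import *;wheel()"
```

```text
t 8.87 r 0.0638 ang -0.844 z 0.1897 Ft -24.8 Fr 1.0 Fz -2.2 g 0.260 j6 0.59
```

Request:
drive_tool([
  [0, 0, 0.35, 0, 0.11, 0, -1],
  [0, 0, 0.35, 0, 0.11, 0, -1],
])

```text
time: 9.03
eef_pos: [0.6081, -0.1578, 0.1897]
tcp_rot: [0.86, -0.511, 0.005, -0.007]
contact_force: [19.8, 14.3, -2.9]
gripper_width: 0.266
```

```bash
python3 -c "
from h import *;wheel()"
```

```text
t 9.03 r 0.0638 ang -0.921 z 0.1897 Ft -24.4 Fr 0.6 Fz -2.9 g 0.266 j6 0.51
```

Request:
drive_tool([
  [0, 0, 0.35, 0, 0.11, 0, -1],
  [0, 0, 0.35, 0, 0.11, 0, -1],
])

```text
time: 9.2
eef_pos: [0.6044, -0.1603, 0.1897]
tcp_rot: [0.838, -0.546, 0.006, -0.008]
contact_force: [24.0, 13.2, -4.5]
gripper_width: 0.264
```

```bash
python3 -c "
from h import *;wheel()"
```

```text
t 9.20 r 0.0637 ang -0.991 z 0.1897 Ft -27.3 Fr 2.1 Fz -4.5 g 0.264 j6 0.43
```

Request:
drive_tool([
  [0, 0, 0.35, 0, 0.11, 0, -1],
  [0, 0, 0.35, 0, 0.11, 0, -1],
])

```text
time: 9.37
eef_pos: [0.5957, -0.1652, 0.1896]
tcp_rot: [0.814, -0.581, 0.003, -0.004]
contact_force: [7.9, 5.1, 0.0]
gripper_width: 0.263
```

```bash
python3 -c "
from h import *;wheel()"
```

```text
t 9.37 r 0.0638 ang -1.148 z 0.1896 Ft -9.3 Fr -1.4 Fz 0.0 g 0.263 j6 0.35
```

Request:
drive_tool([
  [0, 0, 0.35, 0, 0.11, 0, -1],
])

```text
time: 9.45
eef_pos: [0.5909, -0.1671, 0.1896]
tcp_rot: [0.801, -0.599, 0.002, -0.002]
contact_force: [5.1, 3.1, 2.6]
gripper_width: 0.265
```

```bash
python3 -c "
from h import *;wheel()"
```

```text
t 9.45 r 0.0638 ang -1.229 z 0.1896 Ft -5.9 Fr -1.2 Fz 2.6 g 0.265 j6 0.31
```

Request:
drive_tool([
  [0, 0, 0, 0, 0, 0, -1],
  [0, 0, 0, 0, 0, 0, -1],
  [0, 0, 0, 0, 0, 0, -1],
])

```text
time: 9.7
eef_pos: [0.5876, -0.1683, 0.1895]
tcp_rot: [0.802, -0.598, -0.0, 0.0]
contact_force: [-2.8, 3.6, 6.0]
gripper_width: 0.265
```

```bash
python3 -c "
from h import *;wheel()"
```

```text
t 9.70 r 0.0639 ang -1.284 z 0.1895 Ft 1.7 Fr -4.2 Fz 6.0 g 0.265 j6 0.31
```

Request:
drive_tool([
  [0, 0, 0, 0, 0, 0, -0.2],
  [0, 0, 0, 0, 0, 0, 0.2],
  [0, 0, 0, 0, 0, 0, 1],
  [0, 0, 0, 0, 0, 0, 1],
  [0, 0, 0, 0, 0, 0, 1],
  [0, 0, 0, 0, 0, 0, 1],
  [0, 0, 0, 0, 0, 0, 1],
])

```text
time: 10.28
eef_pos: [0.5883, -0.1687, 0.1887]
tcp_rot: [0.801, -0.598, -0.0, 0.0]
contact_force: [-0.1, 0.5, -0.1]
gripper_width: 0.999
```

Request:
drive_tool([
  [0, 0, 0, 0, 0, -0.5, 1],
  [0, 0, 0, 0, 0, -1, 1],
  [0, 0, 0, 0, 0, -1, 1],
  [0, 0, 0, 0, 0, -1, 1],
  [0, 0, 0, 0, 0, -1, 1],
  [0, 0, 0, 0, 0, 0, 1],
  [0, 0, 0, 0, 0, 0, 1],
])

```text
time: 10.87
eef_pos: [0.589, -0.1687, 0.3029]
tcp_rot: [0.801, -0.598, 0.002, -0.001]
contact_force: [-0.5, 1.0, -0.5]
gripper_width: 0.997
```

Run:
```python
from cell import arm
from h import *
s=arm.sense(); print(s["eef_pos"],s["contact_force"])
for n in ["wrist","side","scene"]:
    c=arm.read_camera(n); cv2.imwrite(f"pics/{n}2.png",c["frame"][:,:,::-1]); np.savez(f"{n}2.npz",**c)
    P=cloud(c); m=(c["depth"]>0)&(abs(P[...,2]-.2225)<.004)&(np.hypot(*(P[...,:2]-H).transpose(2,0,1))<.085)
    q=P[m]
    if len(q): (cx,cy),r=cv2.minEnclosingCircle(q[:,:2].astype(np.float32)); print(n,len(q),cx,cy,r,np.arctan2(cy-H[1],cx-H[0]),np.hypot(cy-H[1],cx-H[0]))
todo(s,(.535,.0145),-127,.30)
```

```text
[ 0.5889865  -0.1687016   0.30293469] [-0.50944511  1.03720142 -0.46885554]
wrist 1349 0.5870124101638794 -0.16835176944732666 0.012076420709490776 -1.292747843157851 0.06380222663877705
side 84 0.585975170135498 -0.1700647920370102 0.011498614214360714 -1.3152652971142138 0.06518127971791403
scene 87 0.5880827307701111 -0.1702873259782791 0.012421774677932262 -1.2851985192166349 0.06595910484804501
psi -163.49889897784988 turn az(0.12) -5.308549670968944 shift units [-7.64  -0.01   0.107] tilt [ 0.0013 -0.0035 -1.    ]
```

View pics/wrist2.png

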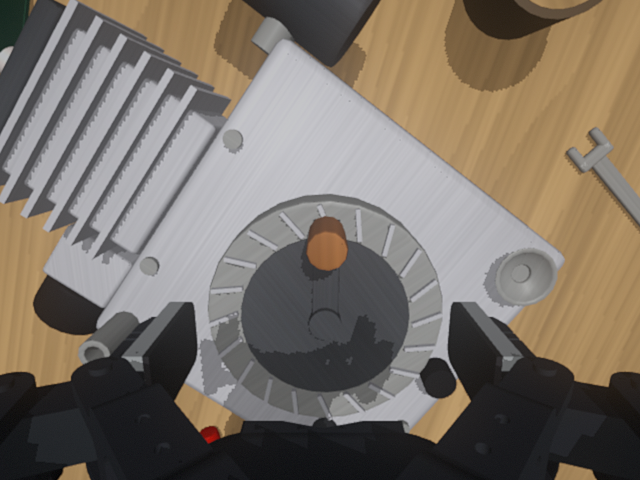

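Request:
drive_tool([
  [0, 0, 0, -0.5, 0, 0, -1],
  [0, 0, 0, -1, 0, 0, -1],
  [0, 0, 0, -1, 0, 0, -1],
  [0, 0, 0, -1, 0, 0, -1],
  [0, 0, 0, -1, 0, 0, -1],
  [0, 0, 0, -1, 0, 0, -1],
  [0, 0, 0, -1, 0, 0, -1],
  [0, 0, 0, -1, 0, 0, -1],
  [0, 0, 0, -0.14, 0, 0, -1],
  [0, 0, 0, 0, 0, 0, -1],
])

```text
time: 11.85
eef_pos: [0.5332, 0.0161, 0.3008]
tcp_rot: [0.802, -0.597, -0.0, 0.0]
contact_force: [0.4, -0.6, -0.1]
gripper_width: 0.003
```

Run:
```python
from cell import arm
from h import *
s=arm.sense(); print(s["eef_pos"],s["q"].round(2),s["gripper_width"]);todo(s,(.535,.0142),-163.5,.182)
c=arm.read_camera("wrist"); cv2.imwrite("pics/w3.png",c["frame"][:,:,::-1])
P=cloud(c)
m=(c["depth"]>0)&(abs(P[...,2]-.172)<.004)&(np.hypot(P[...,0]-.535,P[...,1]-.015)<.03)
q=P[m]; print(len(q),q.mean(0),cv2.minEnclosingCircle(q[:,:2].astype(np.float32)))
```

```text
[0.53319223 0.01605473 0.30084029] [ 0.32  0.21  0.23 -0.   -1.59 -0.03] 0.0027349960505329636
psi -163.34123271510168 turn az(0.12) 0.02309176554939592 shift units [ 0.093 -0.052  4.754] tilt [-3.e-04  9.e-04 -1.e+00]
1309 [0.53429494 0.01361607 0.17191538] ((0.5341145992279053, 0.014128201641142368), 0.013991862535476685)
```

View pics/w3.png

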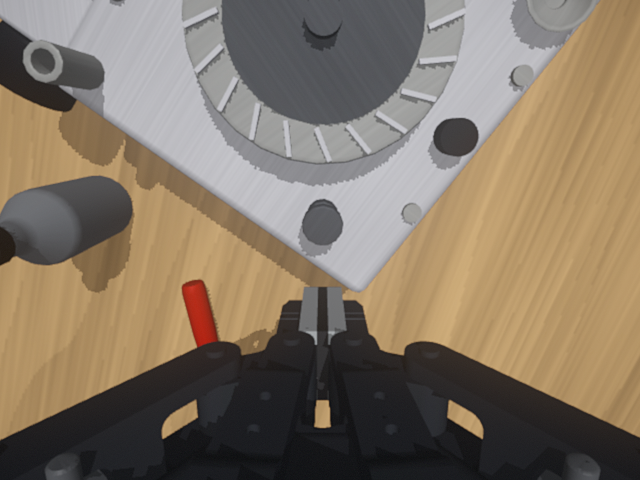

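Request:
drive_tool([
  [0, 0, 0, 0.09, -0.05, 0.8, -1],
  [0, 0, 0, 0, 0, 0.9, -1],
  [0, 0, 0, 0, 0, 0.9, -1],
  [0, 0, 0, 0, 0, 0.9, -1],
  [0, 0, 0, 0, 0, 0.8, -1],
  [0, 0, 0, 0, 0, 0.4, -1],
  [0, 0, 0, 0, 0, 0, -1],
])

```text
time: 12.48
eef_pos: [0.5344, 0.0117, 0.1811]
tcp_rot: [0.801, -0.599, -0.002, 0.002]
contact_force: [-0.2, -0.1, 0.7]
gripper_width: 0.0
```

Request:
drive_tool([
  [0, 0, 0, 0, 0, 0.15, -1],
  [0, 0, 0, 0, 0, 0.15, -1],
  [0, 0, 0, 0, 0, 0.15, -1],
  [0, 0, 0, 0, 0, 0.15, -1],
  [0, 0, 0, 0, 0, 0, -1],
])

```text
time: 12.9
eef_pos: [0.5362, 0.0128, 0.1689]
tcp_rot: [0.801, -0.598, 0.0, -0.0]
contact_force: [-0.4, -0.1, -0.1]
gripper_width: 0.003
```

Request:
drive_tool([
  [0, 0, 0, 0, 0, 0.1, -1],
  [0, 0, 0, 0, 0, 0.1, -1],
  [0, 0, 0, 0, 0, 0, -1],
])

```text
time: 13.15
eef_pos: [0.5361, 0.0128, 0.1637]
tcp_rot: [0.801, -0.598, 0.0, -0.0]
contact_force: [0.2, -0.1, 1.2]
gripper_width: 0.002
```

Request:
drive_tool([
  [0, 0, 0, 0, 0, 0.1, -1],
  [0, 0, 0, 0, 0, 0.1, -1],
])

```text
time: 13.32
eef_pos: [0.5361, 0.0128, 0.1589]
tcp_rot: [0.801, -0.598, 0.0, -0.0]
contact_force: [0.6, 0.2, 2.4]
gripper_width: -0.002
```

Request:
drive_tool([
  [0, 0, 0, 0, 0, 0.1, -1],
  [0, 0, 0, 0, 0, 0.1, -1],
  [0, 0, 0, 0, 0, 0, -1],
])

```text
time: 13.57
eef_pos: [0.5364, 0.0127, 0.1579]
tcp_rot: [0.802, -0.598, 0.002, -0.001]
contact_force: [-9.9, 2.7, 24.6]
gripper_width: -0.001
```

Request:
drive_tool([
  [0, 0, 0, 0, 0, 0.1, -1],
  [0, 0, 0, 0, 0, 0.1, -1],
])

```text
time: 13.73
eef_pos: [0.537, 0.0125, 0.1575]
tcp_rot: [0.802, -0.597, 0.004, -0.002]
contact_force: [-25.9, 8.3, 64.0]
gripper_width: 0.002
```

Request:
drive_tool([
  [0, 0, 0, 0, 0, -0.3, -1],
  [0, 0, 0, 0, 0, -0.5, -1],
  [0, 0, 0, 0, 0, -1, -1],
  [0, 0, 0, 0, 0, -1, -1],
  [0, 0, 0, 0, 0, -1, -1],
  [0, 0, 0, 0, 0, -1, -1],
  [0, 0, 0, 0, 0, -1, -1],
  [0, 0, 0, 0, 0, 0, -1],
  [0, 0, 0, 0, 0, 0, -1],
])

```text
time: 14.48
eef_pos: [0.5363, 0.013, 0.2945]
tcp_rot: [0.801, -0.598, 0.0, -0.001]
contact_force: [0.4, 0.1, -0.5]
gripper_width: 0.002
```

Run:
```python
from cell import arm
from h import *
s=arm.sense(); print(s["eef_pos"],s["contact_force"].round(1),s["qvel"].round(3))
for n in ["wrist","side","scene"]:
    c=arm.read_camera(n); cv2.imwrite(f"pics/{n}4.png",c["frame"][:,:,::-1])
    P=cloud(c); d=c["depth"]>0
    m=d&(P[...,2]>.145)&(P[...,2]<.18)&(np.hypot(P[...,0]-.535,P[...,1]-.0142)<.010)
    print(n,"knob z",m.sum(),np.median(P[m],0).round(4))
    m=d&(abs(P[...,2]-.2225)<.004)&(np.hypot(*(P[...,:2]-H).transpose(2,0,1))<.085)
    q=P[m]
    if len(q): (cx,cy),r=cv2.minEnclosingCircle(q[:,:2].astype(np.float32)); print(n,"handle ang",np.arctan2(cy-H[1],cx-H[0]))
```

```text
[0.53632078 0.01302419 0.29450353] [ 0.4  0.1 -0.5] [-0.     0.018 -0.06  -0.018  0.012 -0.   ]
wrist knob z 653 [0.535  0.0141 0.158 ]
side knob z 42 [0.5356 0.0127 0.1586]
side handle ang -1.3010444366741565
scene knob z 57 [0.5357 0.0154 0.1583]
scene handle ang -1.2806169077396858
```

View pics/wrist4.png

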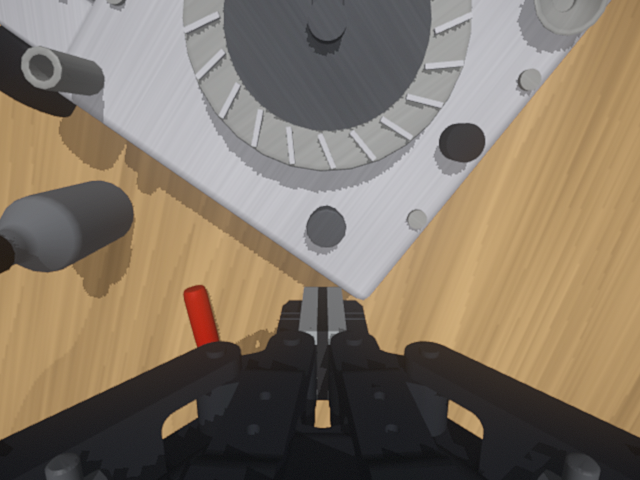

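View pics/side4.png

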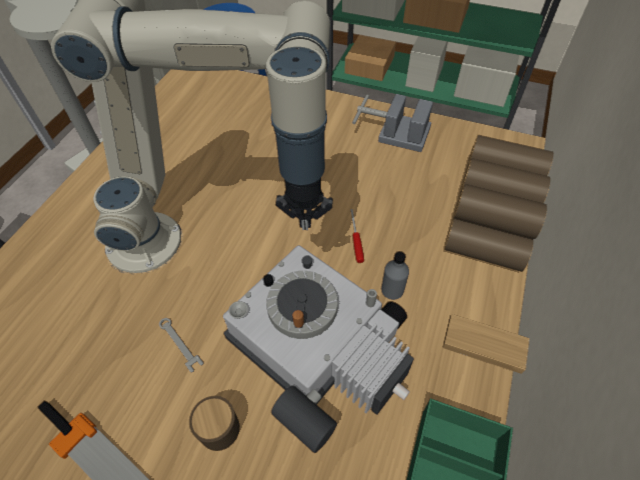

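The wrist picture shows the knob at (326,228), down on its guide tube at z = 0.158 m. In the side picture the handle is at (298,318), and the dish, socket, wrench, bottle, screwdriver and log are where they started. The arm is clear, so I'm handing in.

```bash
python3 -c "
from cell import arm
print(arm.close_job())"
```

```text
the job is handed in; nothing more can be done
None
```

The plunger is all the way down and the crankshaft is locked just past the compression peak. I handed the job in at about 15 s of the 64 s allowed; no verdict was reported.

- **Turning the flywheel:** I gripped the crank handle and turned it clockwise about 2.2 rad. The handle force rose to about 27 N and then gave way. I stopped roughly 0.13 to 0.28 rad past the peak. At rest there the wheel still pulled forward with about 1.7 N, and after I let go it stayed put.
- **Pressing the plunger:** I pushed the knob down with closed fingers until it met a solid stop at 0.158 m. The last step pushed harder than needed and read 64 N along z, about 70 N in total, below the 120 N wrist limit.
- **Last checks:** All three cameras put the knob top at 0.158 to 0.159 m, so it is 13 to 14 mm down. The handle angle in the side and scene views was unchanged within the noise (−1.28 to −1.30 rad). The arm was clear with about zero contact force, and the other objects looked unmoved by eye.

Two readings disagreed with what I expected. The force peak was above the stated 14 to 20 N, partly because the wheel was moving. When I started pressing the plunger, the force stayed near zero until the fingertips were about 3 to 8 mm below where the knob top should have been.

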